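# Put the spindle sander's drums back in their bored rack

## Robot

A 6-joint arm with a two-finger parallel gripper is mounted at the origin on a cart in front of the work surface, level with it; the furniture and walls round the work are solid. World frame = base frame: x ahead of the robot, y to its left, z up, the work surface at z = 0. Lengths are in m, angles in rad, forces in N, time in s.
With the tool pointing down it reaches from about 0.35 to 0.875 m from the base axis. Payload 4.2 kg.
Tool frame: the origin (TCP) lies at the very end of the fingers, on their centre line; the grasp point (between the pads) lies 19 mm behind it; z points along the fingers, y is the line along which they close (so a half turn about z gives the same grasp; the last joint's range is limited). The gripper opens to 87 mm and grips with 3 to 60 N. Pads are 19 mm wide; open, the fingers measure 117 mm over their backs; the gripper's body (75 mm by 190 mm) begins 51 mm behind the grasp point.
Start: joints at [-0.961, 0.385, 0.008, 0, -1.194, -0.259], TCP at [0.215, -0.587, 0.2] pointing down, gripper open.
Joint ranges: [-3.14, 3.14], [-1.21, 2.06], [-1.07, 1.41], [-3.16, 2.05], [-2.99, -0.16], [-3.1, 3.1]. Speed limits (rad/s): [2.79, 2.79, 3.14, 3.14, 3.14, 3.14].

## Interface

Orientations are given as a unit quaternion [x, y, z, w].
In Python, from workcell import r, viewer, finder gives the robot as it stands. The module is installed in compiled form; this text tells all that it offers.
- The arm moves only by the shell command python3 -m inch 'ROWS' [FORCE]. ROWS is JSON, a list of rows, each an object of numbers: "x", "y", "z": the shift along the world's x, y, z in cm; "ax", "ay", "az": the turn, a rotation vector about the world's x, y, z in rad; "claw": the finger opening in cm, from 0 to 8.7. A call has 1 to 12 rows; each row is the pose to reach, as a shift and turn from the pose commanded when the call began; what a row does not reach only later rows make up. A row lasts 1/8 s, in which the tool goes at most 62.5 mm and 10.7 degrees, less where a joint would pass 70% of its speed; a pose out of reach is approached as far as the arm can. A call with a gripper value outside its range is refused whole. The fingers move at their own pace and stop on an object; FORCE is the grip in N (left out, the last holds). Time passes only in rows, so rows that repeat a pose let the fingers close. It gives the time, the measured TCP pose, the force, the opening and the grip force at its end, in the units of the state.
- r.get_state(): the state, without advancing time (a new reading comes with each control period).
- viewer.snapshot(name): name is "scene" or "side" or "wrist"; returns the picture (384x512x3 uint8, red, green, blue); there is no depth.
- viewer.camera_model(name): a dict with "camera_matrix" (3x3 intrinsics, pixels), "extrinsics" (4x4, takes a point from camera to world coordinates); the wrist camera has in their place "tool_from_camera" (4x4, takes a point from camera to tool coordinates, whose origin is the TCP and whose axes are the flange's). Camera axes: x right, y down, z forward; pixel columns grow to the right and rows downward; lengths in m; the calibration is good to about 2 mm. A picture is of the moment at which its call begins: read the wrist's pose just before it. camera_model takes no time and is no camera call.
- r.job_done(): hands the job in; it is judged then, once.
Trained networks look in the newest picture that a camera, given by its name, has taken for a name from the list of things; names that differ only in an ending like _2 or _b are one class to them, and where a whole thing is asked for, a point or a joint stands for the part that bears it (a point fixed in the world has none). Each returns a list of dicts, best first, with "score" (0 to 1); they miss things now and then, are a little off and sometimes report something else, mostly with a low value. They report only what shows in the picture. A call takes as long as a camera call. They do not tell look-alikes from the thing itself.
- finder.outline_of(camera, label): "region" (384x512 bool, what is visible of it) and "point" ([column, row] in pixels, amid what is visible of it).
The state is a dict: "clock": time; "joints": joint angles; "dq": joint speeds; "tau": joint torques, N m; "ee_pos": TCP position; "orientation": TCP orientation; "ft_force": force on the tool from outside, world axes, zero at the start; "ft_torque": the same for the moment, N m; "finger_gap": finger opening in m; "grasp_force": force on a finger pad.
Only numpy, scipy, OpenCV 4.12 (cv2) and the standard library are available. Lean on these libraries where they do the work, as an engineer would, in place of code of your own. Each camera call takes 0.05 s, during which the arm holds its last target. There are 200 camera calls.

## Task

The four drums of the spindle sander were left in mixed order on the posts of the changing board. Move them to the storage rack, each standing upright right down in the block whose hole was bored for its diameter. Set them in rather than letting them fall, and do not knock any of them over.

Things in the scene. Friction and masses are not known exactly. Their poses are not given: they have to be found in the camera images.
- drum_20: the thinnest of four sanding drums: an upright cylinder 20 mm in diameter and 90 mm tall, brown abrasive round a black rubber core, with a 14 mm bore right through along its axis. Loose. Origin: centre of its underside, z up along its axis. At the start it stands on the changing board with a 45 mm post inside its bore, so it must be lifted straight up at least 50 mm before it is moved sideways; all four drums are equally tall.
- drum_34: the second thinnest of four sanding drums: an upright cylinder 34 mm in diameter and 90 mm tall, brown abrasive round a black rubber core, with a 14 mm bore right through along its axis. Loose. Origin: centre of its underside, z up along its axis. At the start it stands on the changing board with a 45 mm post inside its bore, so it must be lifted straight up at least 50 mm before it is moved sideways; all four drums are equally tall.
- drum_48: the second thickest of four sanding drums: an upright cylinder 48 mm in diameter and 90 mm tall, brown abrasive round a black rubber core, with a 14 mm bore right through along its axis. Loose. Origin: centre of its underside, z up along its axis. At the start it stands on the changing board with a 45 mm post inside its bore, so it must be lifted straight up at least 50 mm before it is moved sideways; all four drums are equally tall.
- drum_62: the thickest of four sanding drums: an upright cylinder 62 mm in diameter and 90 mm tall, brown abrasive round a black rubber core, with a 14 mm bore right through along its axis. Loose. Origin: centre of its underside, z up along its axis. At the start it stands on the changing board with a 45 mm post inside its bore, so it must be lifted straight up at least 50 mm before it is moved sideways; all four drums are equally tall.
- block_20: fixed square beech block, 82 x 82 x 38 mm, in the storage rack, with one round hole 30 mm in diameter and 24 mm deep in the middle of its top: the hole for the 20 mm drum (5 mm of play all round; a larger drum does not go in). Origin: centre of the block's underside, on the hole's axis; z up. The hole's floor is 14 mm above the origin, its mouth 38 mm above.
- block_34: fixed square beech block, 82 x 82 x 38 mm, in the storage rack, with one round hole 44 mm in diameter and 24 mm deep in the middle of its top: the hole for the 34 mm drum (5 mm of play all round; a larger drum does not go in). Origin: centre of the block's underside, on the hole's axis; z up. The hole's floor is 14 mm above the origin, its mouth 38 mm above.
- block_48: fixed square beech block, 82 x 82 x 38 mm, in the storage rack, with one round hole 58 mm in diameter and 24 mm deep in the middle of its top: the hole for the 48 mm drum (5 mm of play all round; a larger drum does not go in). Origin: centre of the block's underside, on the hole's axis; z up. The hole's floor is 14 mm above the origin, its mouth 38 mm above.
- block_62: fixed square beech block, 82 x 82 x 38 mm, in the storage rack, with one round hole 72 mm in diameter and 24 mm deep in the middle of its top: the hole for the 62 mm drum (5 mm of play all round; a larger drum does not go in). Origin: centre of the block's underside, on the hole's axis; z up. The hole's floor is 14 mm above the origin, its mouth 38 mm above.
- post_board: the changing board: fixed plywood board 92 x 364 mm, 18 mm thick, with a row of four upright steel posts, 10 mm in diameter and 45 mm tall with tapered tips, 84 mm apart along its y axis. Origin: centre of its underside, y along the row. It lies either nearer or farther from the robot than the storage rack; their surfaces are at least 20 mm apart.
- drum_rack: the storage rack: fixed plywood channel 96 x 366 mm with 34 mm high ends, four beech blocks in a row 84 mm apart along its y axis, in changing order. Origin: centre of its underside; block tops 50 mm above it. A fixed open toolbox with 105 mm walls stands close behind the farther row, lid up at its far side; else nothing within 100 mm of a drum or hole rises above 120 mm.
There are look-alikes about, which are no part of the job. What is shaped like the drum_34 but white is not meant.

How it is judged:
At the end, for the whole second after the job is handed in: Each of the four drums stands at the bottom of the hole of its own size (underside within 5 mm of the hole's floor, axis within 8 mm of the hole's axis), within 0.1 rad of upright, released and at rest (horizontal distance between drum_20 and block_20 below 0.008 m and z of drum_20 in the frame of block_20 below 0.019 m and angle between each of drum_20, drum_34, drum_48, drum_62's own z axis and vertical below 0.1 rad and linear speed of each of drum_20, drum_34, drum_48, drum_62 below 0.02 m/s and horizontal distance between drum_34 and block_34 below 0.008 m and z of drum_34 in the frame of block_34 below 0.019 m and horizontal distance between drum_48 and block_48 below 0.008 m and z of drum_48 in the frame of block_48 below 0.019 m and horizontal distance between drum_62 and block_62 below 0.008 m and z of drum_62 in the frame of block_62 below 0.019 m); the robot touches nothing.
It fails at once if a drum is knocked over (leans more than 1.2 rad) (angle between any of drum_20, drum_34, drum_48, drum_62's own z axis and vertical above 1.2 rad).
It fails at once if a drum is dropped (falls free of the fingers faster than 0.9 m/s, a fall of some 40 mm) ((linear speed of drum_20 above 0.9 m/s and contact force between the fingers and drum_20 below 0.05 N) or (linear speed of drum_34 above 0.9 m/s and contact force between the fingers and drum_34 below 0.05 N) or (linear speed of drum_48 above 0.9 m/s and contact force between the fingers and drum_48 below 0.05 N) or (linear speed of drum_62 above 0.9 m/s and contact force between the fingers and drum_62 below 0.05 N)).
It also fails if it takes over 88 s, if anything falls off the work surface, if the arm or the gripper's body presses on something with over 40 N, if the wrist force passes 120 N, or if a joint passes its speed limit or range.

## Working session

There is one attempt and no reset: what is moved stays moved. The work goes in short steps, Python scripts to look and compute and a shell command to move; the robot and the scene stay as the last step left them, time stands still between calls to the robot, and variables do not carry over. Pictures are saved under pics/ and viewed, at most 14 in all, crops included, and the job is handed in when it is done.

```bash
mkdir -p pics
python3 - <<'E'
from workcell import r, viewer, finder
import cv2,numpy as np
s=r.get_state(); print(s['clock'],s['ee_pos'],s['orientation'])
a=viewer.snapshot("scene");b=viewer.snapshot("side")
cv2.imwrite('pics/scene.png',cv2.resize(a[:,:,::-1],(800,600),interpolation=cv2.INTER_CUBIC))
cv2.imwrite('pics/side.png',cv2.resize(b[:,:,::-1],(800,600),interpolation=cv2.INTER_CUBIC))
for n in("scene","side"):
  m=viewer.camera_model(n);print(n,np.round(m['camera_matrix'],1).tolist(),np.round(m['extrinsics'],3).tolist())
  for l in ["drum_20","drum_34","drum_48","drum_62","block_20","block_34","block_48","block_62","post_board","drum_rack"]:
    print(l,[(round(d['score'],2),np.round(d['point']).tolist(),int(d['region'].sum()))for d in finder.outline_of(n,l)][:5])
print(viewer.camera_model("wrist"))
E
```

```text
0.0 [ 0.21462404 -0.58631754  0.19876555] [-1.74427404e-01  9.84669464e-01  1.04229240e-03 -2.03599951e-04]
scene [[358.9, 0.0, 255.8], [0.0, 358.9, 189.0], [0.0, 0.0, 1.0]] [[0.406, -0.563, 0.72, -0.113], [-0.914, -0.245, 0.323, -0.472], [-0.005, -0.789, -0.614, 0.569], [0.0, 0.0, 0.0, 1.0]]
drum_20 [(0.84, [353.0, 202.0], 1339), (0.76, [131.0, 187.0], 596), (0.65, [241.0, 217.0], 650), (0.62, [279.0, 212.0], 939), (0.57, [315.0, 209.0], 344)]
drum_34 [(0.84, [353.0, 202.0], 1339), (0.76, [131.0, 187.0], 596), (0.65, [241.0, 217.0], 650), (0.62, [279.0, 212.0], 939), (0.57, [315.0, 209.0], 344)]
drum_48 [(0.84, [353.0, 202.0], 1339), (0.76, [131.0, 187.0], 596), (0.65, [241.0, 217.0], 650), (0.62, [279.0, 212.0], 939), (0.57, [315.0, 209.0], 344)]
drum_62 [(0.84, [353.0, 202.0], 1339), (0.76, [131.0, 187.0], 596), (0.65, [241.0, 217.0], 650), (0.62, [279.0, 212.0], 939), (0.57, [315.0, 209.0], 344)]
block_20 [(0.93, [228.0, 186.0], 884), (0.82, [260.0, 176.0], 916), (0.8, [299.0, 177.0], 896), (0.58, [194.0, 185.0], 1048)]
block_34 [(0.93, [228.0, 186.0], 884), (0.82, [260.0, 176.0]
[... 1808 characters left out ...]
, [311.0, 182.0], 873), (0.36, [303.0, 238.0], 4292)]
post_board [(0.87, [304.0, 237.0], 4138)]
drum_rack [(0.62, [229.0, 203.0], 1121), (0.36, [272.0, 180.0], 855)]
{'camera_matrix': array([[271.23401742,   0.        , 253.33063507],
       [  0.        , 271.23401742, 191.18789062],
       [  0.        ,   0.        ,   1.        ]]), 'tool_from_camera': array([[-6.55428291e-04, -9.63881311e-01, -2.66331352e-01,
         7.36477616e-02],
       [ 9.99999735e-01, -5.47585064e-04, -4.79181695e-04,
        -6.41162504e-05],
       [ 3.16035210e-04, -2.66331596e-01,  9.63881415e-01,
        -1.84821151e-01],
       [ 0.00000000e+00,  0.00000000e+00,  0.00000000e+00,
         1.00000000e+00]])}
```

View pics/side.png

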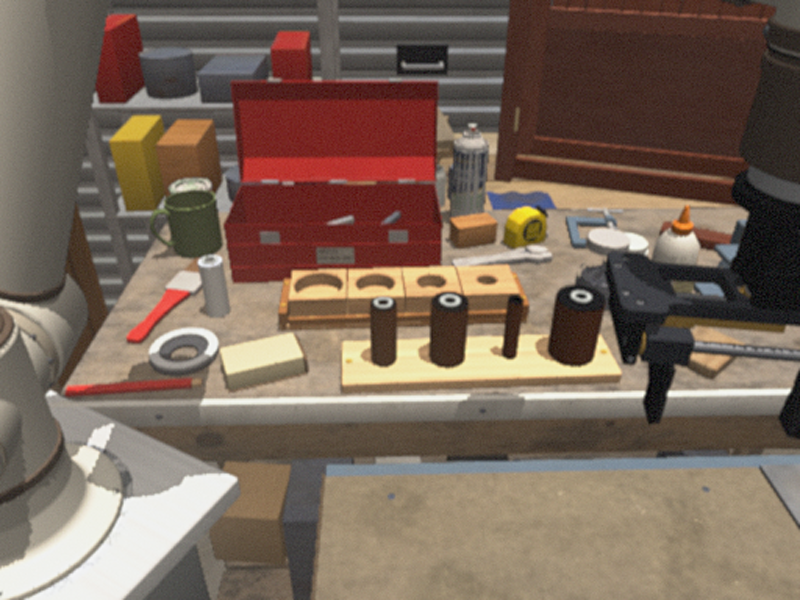

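View pics/scene.png

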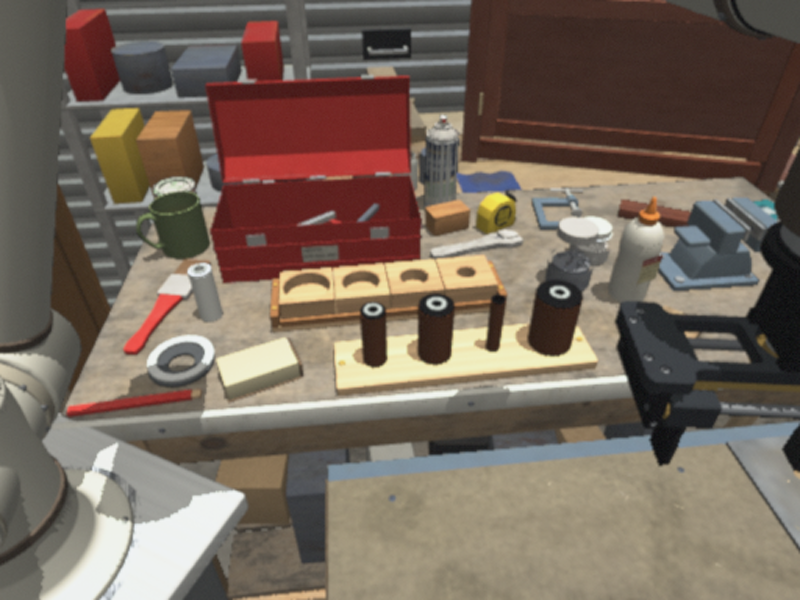

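Both views agree. In the side picture (800x600) the drums stand left to right as 34 (383,330), 48 (449,328), 20 (512,326) and 62 (577,325). The holes left to right are 62 (319,283), 48 (375,282), 34 (432,281) and 20 (487,280). The near row is the board.

Candidates for drum_34 are the brown drum at (383,330), which matches, and the white cylinder at (213,285), the look-alike, which I reject. The glue bottle and spray can are not drums.

```bash
cat > h.py <<'E'
import numpy as np
from workcell import viewer
def ray(K,T,px,z):
    d=T[:3,:3]@np.linalg.solve(K,[px[0],px[1],1.]); o=T[:3,3]
    return (o+d*(z-o[2])/d[2])[:2]
def fit(P):   # equally spaced row, 84 mm
    P=np.array(P); c=P.mean(0); k=(np.arange(4)-1.5)*.084
    v=(k[:,None]*(P-c)).sum(0); u=v/np.linalg.norm(v)
    Q=c+k[:,None]*u
    return Q,np.arctan2(u[1],u[0]),1e3*np.linalg.norm(P-Q,axis=1)
E
python3 - <<'E'
from h import *; import cv2
D={'side':[(383,302),(450,300),(515,298),(579,296)],'scene':[(373,309),(436,302),(497,297),(560,291)]}
H={'side':[(319,284),(375,282),(432,281),(487,280)],'scene':[(307,284),(362,278),(414,274),(466,270)]}
for n in D:
  m=viewer.camera_model(n);K,T=m['camera_matrix'],m['extrinsics']
  for nm,L,z in(('drums',D[n],.108),('holes',H[n],.05)):
    P=[ray(K,T,np.array(p)*.64,z) for p in L];Q,a,e=fit(P)
    print(n,nm,np.round(Q,4).tolist(),'ang',round(a,3),'res',np.round(e,1))
im=cv2.imread('pics/side.png')[230:400,180:640];cv2.imwrite('pics/crop.png',cv2.resize(im,(800,296)))
E
```

```text
side drums [[0.3881, -0.2091], [0.4324, -0.2805], [0.4766, -0.3519], [0.5208, -0.4234]] ang -1.017 res [0.5 1.  0.1 1.4]
side holes [[0.4639, -0.0574], [0.5073, -0.1293], [0.5507, -0.2012], [0.5942, -0.2731]] ang -1.027 res [1.  1.3 0.6 0.9]
scene drums [[0.3865, -0.2096], [0.4312, -0.2807], [0.4759, -0.3519], [0.5206, -0.423]] ang -1.01 res [0.9 1.3 1.9 1.6]
scene holes [[0.4644, -0.0563], [0.5088, -0.1276], [0.5533, -0.1989], [0.5977, -0.2701]] ang -1.013 res [1.4 2.2 0.6 1.1]
```

View pics/crop.png

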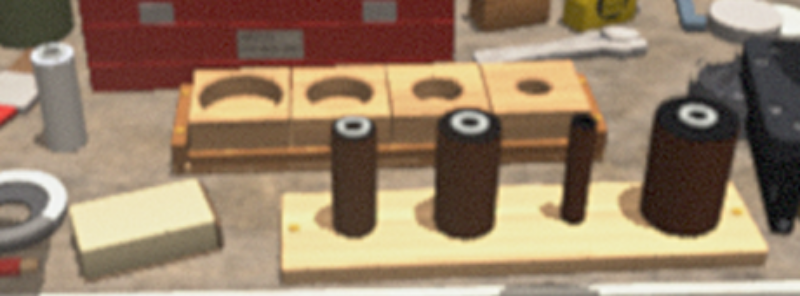

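The two views agree within 3 mm. The close crop confirms drum order 34, 48, 20, 62 and hole order 62, 48, 34, 20, with the white one off to the left. Next I hover over drum_62.

```bash
python3 -m inch '[{"x":5,"y":3,"z":1,"az":0.05},{"x":10,"y":5.5,"z":1,"az":0.1},{"x":15,"y":8,"z":1,"az":0.15},{"x":20,"y":11,"z":1,"az":0.208},{"x":25,"y":13.5,"z":1,"az":0.208},{"x":29,"y":15.5,"z":1,"az":0.208},{"x":30.6,"y":16.3,"z":1,"az":0.208,"claw":7.6},{"x":30.6,"y":16.3,"z":1,"az":0.208,"claw":7.6},{"x":30.6,"y":16.3,"z":1,"az":0.208,"claw":7.6}]'
cat >> h.py <<'E'
from scipy.spatial.transform import Rotation as R
from workcell import r
import cv2
def wrist(name=None):
    s=r.get_state(); im=viewer.snapshot("wrist"); m=viewer.camera_model("wrist")
    T=np.eye(4); T[:3,:3]=R.from_quat(s['orientation']).as_matrix(); T[:3,3]=s['ee_pos']
    if name: cv2.imwrite('pics/'+name,cv2.resize(im[:,:,::-1],(800,600),interpolation=cv2.INTER_CUBIC))
    return m['camera_matrix'],T@m['tool_from_camera'],im,s
def proj(K,T,p):
    q=np.linalg.inv(T)@np.r_[p,1]; q=K@q[:3]; return q[:2]/q[2]
E
python3 - <<'E'
from h import *
K,T,im,s=wrist('w1.png');np.savez('w1',K=K,T=T)
print(s['ee_pos'],s['joints'],R.from_quat(s['orientation']).as_matrix()[:,1])
for p in [(.5207,-.4232,.108),(.4763,-.3519,.108),(.4318,-.2806,.108),(.596,-.2716,.05),(.552,-.2,.05)]: print(p,np.round(proj(K,T,p)/.64))
E
```

```text
[ 0.2148126  -0.58691041  0.19986762] [-9.61384408e-01  3.84681786e-01  7.92180049e-03 -1.35312635e-05
 -1.19400100e+00 -2.58561779e-01] [-3.43691606e-01  9.39082573e-01 -3.09479147e-05]
(0.5207, -0.4232, 0.108) [451. 667.]
(0.4763, -0.3519, 0.108) [545. 653.]
(0.4318, -0.2806, 0.108) [641. 638.]
(0.596, -0.2716, 0.05) [546. 691.]
(0.552, -0.2, 0.05) [623. 680.]validation failed for argument at $[0]...
```

View pics/w1.png

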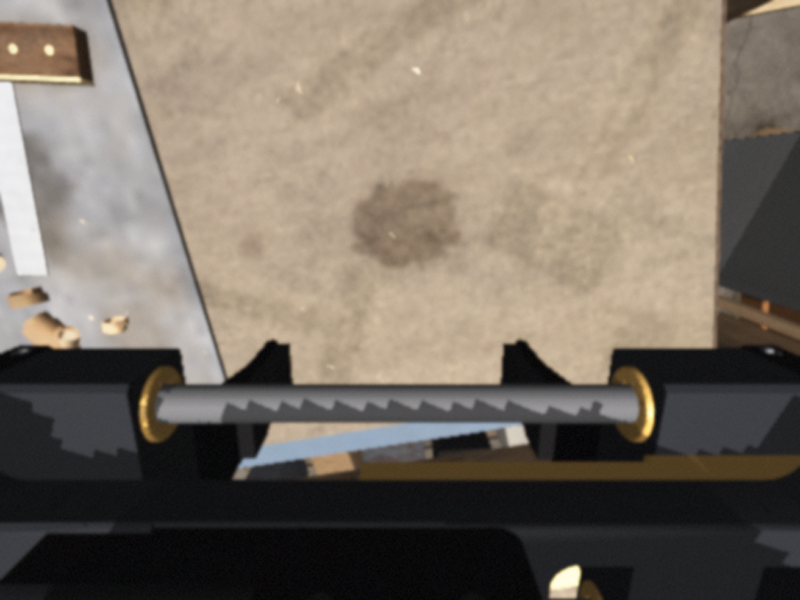

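The rows were refused because of the format, so I will give every key. The wrist picture shows only bare table and the fingers at (270,400) and (530,400), since the camera looks back toward the robot.

```bash
python3 -m inch '[{"x":5,"y":3,"z":1,"ax":0,"ay":0,"az":0.05,"claw":7.6},{"x":10,"y":5.5,"z":1,"ax":0,"ay":0,"az":0.1,"claw":7.6},{"x":15,"y":8,"z":1,"ax":0,"ay":0,"az":0.15,"claw":7.6},{"x":20,"y":11,"z":1,"ax":0,"ay":0,"az":0.208,"claw":7.6},{"x":25,"y":13.5,"z":1,"ax":0,"ay":0,"az":0.208,"claw":7.6},{"x":29,"y":15.5,"z":1,"ax":0,"ay":0,"az":0.208,"claw":7.6},{"x":30.6,"y":16.4,"z":1,"ax":0,"ay":0,"az":0.208,"claw":7.6},{"x":30.6,"y":16.4,"z":1,"ax":0,"ay":0,"az":0.208,"claw":7.6},{"x":30.6,"y":16.4,"z":1,"ax":0,"ay":0,"az":0.208,"claw":7.6}]' 30
python3 - <<'E'
from h import *
s=r.get_state();print(s['joints'],R.from_quat(s['orientation']).as_matrix()[:,1:].T)
a=viewer.snapshot("scene");b=viewer.snapshot("side")
cv2.imwrite('pics/b.png',np.hstack([x[100:330,190:470,::-1] for x in (a,b)]))
E
```

```text
clock: 2.28
ee_pos: [0.5197, -0.4235, 0.21]
orientation: [-0.275, 0.961, 0.0, -0.0]
ft_force: [-1.5, 0.1, 0.3]
finger_gap: 0.0761
grasp_force: 0.0
[-4.43018230e-01  4.57312632e-01  1.48100720e-01  1.61382126e-04
 -1.26198402e+00 -5.70118045e-01] [[-5.29243802e-01  8.48469760e-01  2.53433815e-04]
 [-4.26931697e-04  3.23910630e-05 -9.99999908e-01]]
```

View pics/b.png

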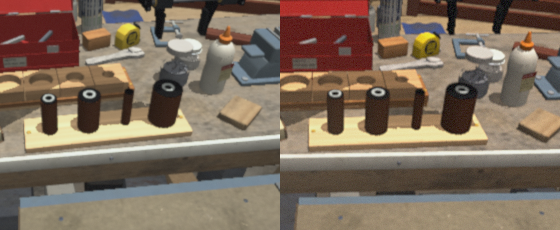

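The picture shows the fingers straddling drum_62 (crop pixel about (180,25) above the drum at (165,100)). Going down and gripping.

```bash
python3 -m inch '[{"x":0.1,"y":0,"z":-4,"ax":0,"ay":0,"az":0,"claw":7.6},{"x":0.1,"y":0,"z":-8,"ax":0,"ay":0,"az":0,"claw":7.6},{"x":0.1,"y":0,"z":-11,"ax":0,"ay":0,"az":0,"claw":7.6},{"x":0.1,"y":0,"z":-13,"ax":0,"ay":0,"az":0,"claw":7.6},{"x":0.1,"y":0,"z":-13.7,"ax":0,"ay":0,"az":0,"claw":7.6},{"x":0.1,"y":0,"z":-13.7,"ax":0,"ay":0,"az":0,"claw":7.6},{"x":0.1,"y":0,"z":-13.7,"ax":0,"ay":0,"az":0,"claw":6},{"x":0.1,"y":0,"z":-13.7,"ax":0,"ay":0,"az":0,"claw":6},{"x":0.1,"y":0,"z":-13.7,"ax":0,"ay":0,"az":0,"claw":5.5},{"x":0.1,"y":0,"z":-13.7,"ax":0,"ay":0,"az":0,"claw":5}]' 30
```

```text
clock: 3.62
ee_pos: [0.5219, -0.4228, 0.0738]
orientation: [-0.276, 0.961, -0.0, 0.0]
ft_force: [-1.4, 2.6, 5.0]
finger_gap: 0.061
grasp_force: 30.0
```

```bash
python3 -m inch '[{"x":0,"y":0,"z":1.5,"ax":0,"ay":0,"az":0,"claw":5},{"x":0,"y":0,"z":4,"ax":0,"ay":0,"az":0,"claw":5},{"x":0,"y":0,"z":8,"ax":0,"ay":0,"az":0,"claw":5},{"x":0,"y":0,"z":11.5,"ax":0,"ay":0,"az":0,"claw":5},{"x":0,"y":0,"z":12.2,"ax":0,"ay":0,"az":0,"claw":5},{"x":0,"y":0,"z":12.2,"ax":0,"ay":0,"az":0,"claw":5}]'
```

```text
clock: 4.38
ee_pos: [0.5215, -0.4225, 0.1939]
orientation: [-0.276, 0.961, 0.001, -0.0]
ft_force: [0.6, -0.6, -3.0]
finger_gap: 0.0609
grasp_force: 30.0
```

```bash
python3 -m inch '[{"x":-0.5,"y":3,"z":12.2,"ax":0,"ay":0,"az":0,"claw":5},{"x":-1,"y":7,"z":0,"ax":0,"ay":0,"az":0,"claw":5}]' >/dev/null 2>&1 & sleep 0; wait; python3 -c "
from workcell import r
s=r.get_state();print(s['clock'],s['ee_pos'],s['finger_gap'],s['grasp_force'],s['ft_force'])"
```

```text
4.625 [ 0.51939215 -0.37027944  0.2171814 ] 0.06100409161021265 29.99156861566007 [ 1.006682    0.8672616  -3.32128282]
```

That second call had a slip in its z values. It was harmless because the drum only rose a little, clear of everything. Continuing over the 62 hole.

```bash
python3 -m inch '[{"x":-0.8,"y":5,"z":-0.5,"ax":0,"ay":0,"az":0,"claw":5},{"x":-1.6,"y":10,"z":-0.9,"ax":0,"ay":0,"az":0,"claw":5},{"x":-2.4,"y":15,"z":-0.9,"ax":0,"ay":0,"az":0,"claw":5},{"x":-3.2,"y":20,"z":-0.9,"ax":0,"ay":0,"az":0,"claw":5},{"x":-4,"y":25,"z":-0.9,"ax":0,"ay":0,"az":0,"claw":5},{"x":-4.6,"y":29,"z":-0.9,"ax":0,"ay":0,"az":0,"claw":5},{"x":-4.9,"y":30.9,"z":-0.9,"ax":0,"ay":0,"az":0,"claw":5},{"x":-4.9,"y":30.9,"z":-0.9,"ax":0,"ay":0,"az":0,"claw":5},{"x":-4.9,"y":30.9,"z":-0.9,"ax":0,"ay":0,"az":0,"claw":5},{"x":-4.9,"y":30.9,"z":-0.9,"ax":0,"ay":0,"az":0,"claw":5}]'
python3 - <<'E'
from h import *
a=viewer.snapshot("scene");b=viewer.snapshot("side")
P=[r.get_state()['ee_pos']]
im=np.hstack([x[60:260,120:330,::-1] for x in (a,b)])
cv2.imwrite('pics/c.png',cv2.resize(im,None,fx=1.9,fy=1.9,interpolation=cv2.INTER_CUBIC))
t=P[0];print(t)
# where drum's bottom centre / top should show, crop coords
for n,o in(("scene",0),("side",210)):
  m=viewer.camera_model(n)
  for z in(-.055,.035):print(n,(proj(m['camera_matrix'],m['extrinsics'],t+[0,0,z])-[120-o,60])*1.9)
E
```

```text
clock: 5.88
ee_pos: [0.4644, -0.0579, 0.1998]
orientation: [-0.275, 0.961, 0.0, -0.001]
ft_force: [-0.0, 0.3, -2.2]
finger_gap: 0.0609
grasp_force: 30.0
[ 0.46452864 -0.05783807  0.20011844]
scene [138.21972584 166.69359891]
scene [129.01565645  96.80172289]
side [553.93589683 160.35499791]
side [548.54043803  85.85634595]
```

View pics/c.png

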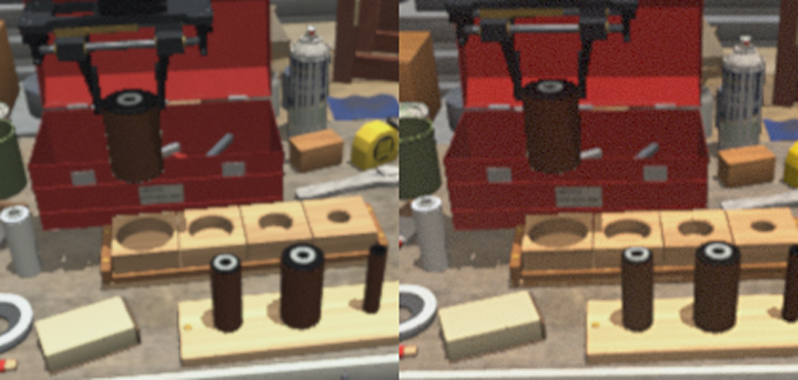

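The drum's bore shows at (129,98) and (551,87), within about 1 mm of the prediction, and it sits over the 62 hole at (145,231). Lowering it.

```bash
python3 -m inch '[{"x":0,"y":0.1,"z":-4,"ax":0,"ay":0,"az":0,"claw":5},{"x":0,"y":0.1,"z":-7.5,"ax":0,"ay":0,"az":0,"claw":5},{"x":0,"y":0.1,"z":-9,"ax":0,"ay":0,"az":0,"claw":5},{"x":0,"y":0.1,"z":-10,"ax":0,"ay":0,"az":0,"claw":5},{"x":0,"y":0.1,"z":-11,"ax":0,"ay":0,"az":0,"claw":5},{"x":0,"y":0.1,"z":-11.6,"ax":0,"ay":0,"az":0,"claw":5},{"x":0,"y":0.1,"z":-11.7,"ax":0,"ay":0,"az":0,"claw":5},{"x":0,"y":0.1,"z":-11.7,"ax":0,"ay":0,"az":0,"claw":5}]'
```

```text
clock: 6.98
ee_pos: [0.4649, -0.0561, 0.0837]
orientation: [-0.276, 0.961, -0.0, 0.0]
ft_force: [-0.5, -0.2, -3.0]
finger_gap: 0.0609
grasp_force: 30.0
```

```bash
python3 -m inch '[{"x":0,"y":0,"z":-0.15,"ax":0,"ay":0,"az":0,"claw":5},{"x":0,"y":0,"z":-0.2,"ax":0,"ay":0,"az":0,"claw":6.6},{"x":0,"y":0,"z":-0.2,"ax":0,"ay":0,"az":0,"claw":7.2},{"x":0,"y":0,"z":-0.2,"ax":0,"ay":0,"az":0,"claw":7.2},{"x":0,"y":0,"z":-0.2,"ax":0,"ay":0,"az":0,"claw":7.2},{"x":0,"y":0,"z":2,"ax":0,"ay":0,"az":0,"claw":7.2},{"x":0,"y":0,"z":6,"ax":0,"ay":0,"az":0,"claw":7.2},{"x":0,"y":0,"z":11.7,"ax":0,"ay":0,"az":0,"claw":7.2},{"x":0,"y":0,"z":11.7,"ax":0,"ay":0,"az":0,"claw":7.2},{"x":0,"y":0,"z":11.7,"ax":0,"ay":0,"az":0,"claw":7.2}]'
```

```text
clock: 8.22
ee_pos: [0.4641, -0.0561, 0.2001]
orientation: [-0.276, 0.961, 0.0, -0.0]
ft_force: [-0.5, 0.1, -0.9]
finger_gap: 0.072
grasp_force: 0.0
```

```bash
python3 -m inch '[{"x":-0.8,"y":-5.5,"z":0,"ax":0,"ay":0,"az":0,"claw":6.2},{"x":-1.6,"y":-11,"z":0,"ax":0,"ay":0,"az":0,"claw":6.2},{"x":-2.4,"y":-16.5,"z":0,"ax":0,"ay":0,"az":0,"claw":6.2},{"x":-3.2,"y":-21,"z":0,"ax":0,"ay":0,"az":0,"claw":6.2},{"x":-3.2,"y":-22.4,"z":0,"ax":0,"ay":0,"az":0,"claw":6.2},{"x":-3.2,"y":-22.4,"z":0,"ax":0,"ay":0,"az":0,"claw":6.2},{"x":-3.2,"y":-22.4,"z":-4,"ax":0,"ay":0,"az":0,"claw":6.2},{"x":-3.2,"y":-22.4,"z":-6,"ax":0,"ay":0,"az":0,"claw":6.2},{"x":-3.2,"y":-22.4,"z":-6,"ax":0,"ay":0,"az":0,"claw":6.2}]'
python3 - <<'E'
from h import *
a=viewer.snapshot("scene");b=viewer.snapshot("side")
im=np.hstack([x[90:290,150:360,::-1] for x in (a,b)])
cv2.imwrite('pics/d.png',cv2.resize(im,None,fx=1.9,fy=1.9,interpolation=cv2.INTER_CUBIC))
t=r.get_state()['ee_pos'];print(t)
for n,o in(("scene",0),("side",210)):
  m=viewer.camera_model(n);print(n,(proj(m['camera_matrix'],m['extrinsics'],t)-[150-o,90])*1.9)
E
```

```text
clock: 9.35
ee_pos: [0.4316, -0.2784, 0.1388]
orientation: [-0.277, 0.961, 0.001, -0.002]
ft_force: [0.5, -0.1, 0.2]
finger_gap: 0.0622
grasp_force: 0.0
[ 0.43336623 -0.27947226  0.14105254]
scene [246.20533578 171.02322166]
side [661.28547144 165.68750616]
```

View pics/d.png

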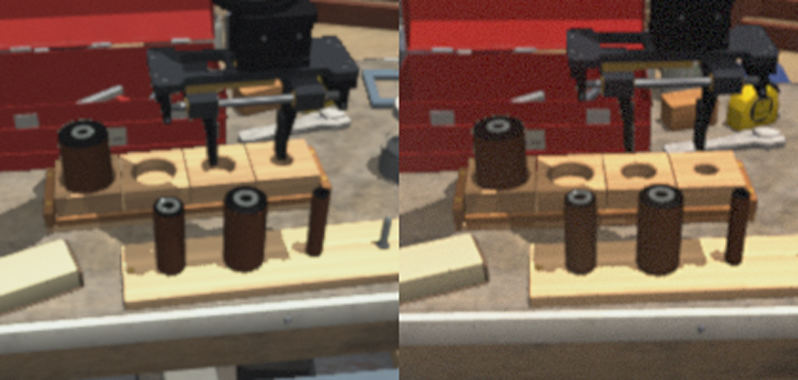

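Drum_62 stands in its hole at (85,155). The fingers straddle drum_48 at (245,195).

```bash
python3 -m inch '[{"x":0,"y":-0.1,"z":-3,"ax":0,"ay":0,"az":0,"claw":6.2},{"x":0,"y":-0.1,"z":-5.5,"ax":0,"ay":0,"az":0,"claw":6.2},{"x":0,"y":-0.1,"z":-6.7,"ax":0,"ay":0,"az":0,"claw":6.2},{"x":0,"y":-0.1,"z":-6.7,"ax":0,"ay":0,"az":0,"claw":6.2},{"x":0,"y":-0.1,"z":-6.7,"ax":0,"ay":0,"az":0,"claw":4.8},{"x":0,"y":-0.1,"z":-6.7,"ax":0,"ay":0,"az":0,"claw":4},{"x":0,"y":-0.1,"z":-6.7,"ax":0,"ay":0,"az":0,"claw":4},{"x":0,"y":-0.1,"z":-6.7,"ax":0,"ay":0,"az":0,"claw":4},{"x":0,"y":-0.1,"z":-5,"ax":0,"ay":0,"az":0,"claw":4},{"x":0,"y":-0.1,"z":-1,"ax":0,"ay":0,"az":0,"claw":4},{"x":0,"y":-0.1,"z":4.5,"ax":0,"ay":0,"az":0,"claw":4},{"x":0,"y":-0.1,"z":6,"ax":0,"ay":0,"az":0,"claw":4}]' 30
```

```text
clock: 10.95
ee_pos: [0.4343, -0.2819, 0.2037]
orientation: [-0.276, 0.961, -0.002, 0.003]
ft_force: [0.4, -0.5, -2.9]
finger_gap: 0.047
grasp_force: 30.0
```

```bash
python3 -m inch '[{"x":2,"y":4,"z":0,"ax":0,"ay":0,"az":0,"claw":4},{"x":4.5,"y":9,"z":0,"ax":0,"ay":0,"az":0,"claw":4},{"x":6.5,"y":13,"z":0,"ax":0,"ay":0,"az":0,"claw":4},{"x":7.5,"y":15.2,"z":0,"ax":0,"ay":0,"az":0,"claw":4},{"x":7.5,"y":15.2,"z":0,"ax":0,"ay":0,"az":0,"claw":4},{"x":7.5,"y":15.2,"z":-3,"ax":0,"ay":0,"az":0,"claw":4},{"x":7.5,"y":15.2,"z":-6,"ax":0,"ay":0,"az":0,"claw":4},{"x":7.5,"y":15.2,"z":-8,"ax":0,"ay":0,"az":0,"claw":4},{"x":7.5,"y":15.2,"z":-8,"ax":0,"ay":0,"az":0,"claw":4},{"x":7.5,"y":15.2,"z":-8,"ax":0,"ay":0,"az":0,"claw":4}]'
python3 - <<'E'
from h import *
a=viewer.snapshot("scene");b=viewer.snapshot("side")
im=np.hstack([x[90:290,150:360,::-1] for x in (a,b)])
cv2.imwrite('pics/e.png',cv2.resize(im,None,fx=1.9,fy=1.9,interpolation=cv2.INTER_CUBIC))
t=r.get_state()['ee_pos'];print(t)
for n,o in(("scene",0),("side",210)):
  m=viewer.camera_model(n)
  for p in ((.508,-.1285,.055),(.508,-.1285,t[2]+.035)): print(n,(proj(m['camera_matrix'],m['extrinsics'],p)-[150-o,90])*1.9)
E
```

```text
clock: 12.2
ee_pos: [0.5079, -0.1297, 0.1209]
orientation: [-0.276, 0.961, -0.0, 0.0]
ft_force: [0.0, 0.4, -2.5]
finger_gap: 0.0474
grasp_force: 30.0
[ 0.50823679 -0.12945833  0.12144583]
scene [154.48817379 165.3253006 ]
scene [150.46703898  96.33226317]
side [570.09498772 168.46152613]
side [568.78757716  92.86031284]
```

View pics/e.png

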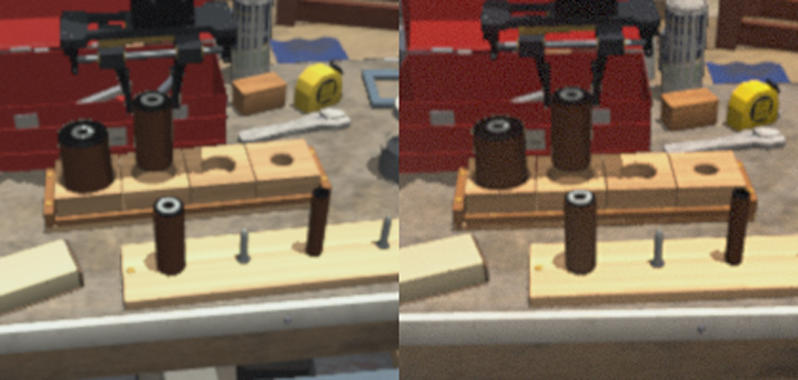

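The drum top at (151,99) matches the prediction to within about 1.5 mm, and it is centred over the 48 hole. Setting it in.

```bash
python3 -m inch '[{"x":0,"y":0.1,"z":-1.2,"ax":0,"ay":0,"az":0,"claw":4},{"x":0,"y":0.1,"z":-2.4,"ax":0,"ay":0,"az":0,"claw":4},{"x":0,"y":0.1,"z":-3.4,"ax":0,"ay":0,"az":0,"claw":4},{"x":0,"y":0.1,"z":-3.8,"ax":0,"ay":0,"az":0,"claw":4},{"x":0,"y":0.1,"z":-3.9,"ax":0,"ay":0,"az":0,"claw":4},{"x":0,"y":0.1,"z":-3.9,"ax":0,"ay":0,"az":0,"claw":4}]'
```

```text
clock: 13.05
ee_pos: [0.5074, -0.1278, 0.0825]
orientation: [-0.276, 0.961, 0.0, -0.0]
ft_force: [-2.7, 3.8, 5.7]
finger_gap: 0.0474
grasp_force: 30.1
```

```bash
python3 -m inch '[{"x":0,"y":0,"z":0,"ax":0,"ay":0,"az":0,"claw":5.4},{"x":0,"y":0,"z":0,"ax":0,"ay":0,"az":0,"claw":5.8},{"x":0,"y":0,"z":0,"ax":0,"ay":0,"az":0,"claw":5.8},{"x":0,"y":0,"z":0,"ax":0,"ay":0,"az":0,"claw":5.8},{"x":0,"y":0,"z":2,"ax":0,"ay":0,"az":0,"claw":5.8},{"x":0,"y":0,"z":6,"ax":0,"ay":0,"az":0,"claw":5.8},{"x":0,"y":0,"z":11.7,"ax":0,"ay":0,"az":0,"claw":5.8},{"x":0,"y":0,"z":11.7,"ax":0,"ay":0,"az":0,"claw":5},{"x":0,"y":0,"z":11.7,"ax":0,"ay":0,"az":0,"claw":5}]'
```

```text
clock: 14.18
ee_pos: [0.5071, -0.128, 0.198]
orientation: [-0.276, 0.961, 0.0, -0.0]
ft_force: [0.4, -1.0, -0.7]
finger_gap: 0.0514
grasp_force: 0.0
```

```bash
python3 -m inch '[{"x":-4,"y":-2.7,"z":0,"ax":0,"ay":0,"az":0,"claw":5},{"x":-8,"y":-5.4,"z":0,"ax":0,"ay":0,"az":0,"claw":5},{"x":-11,"y":-7.5,"z":0,"ax":0,"ay":0,"az":0,"claw":5},{"x":-12,"y":-8.1,"z":0,"ax":0,"ay":0,"az":0,"claw":5},{"x":-12,"y":-8.1,"z":0,"ax":0,"ay":0,"az":0,"claw":5},{"x":-12,"y":-8.1,"z":-4,"ax":0,"ay":0,"az":0,"claw":5},{"x":-12,"y":-8.1,"z":-6,"ax":0,"ay":0,"az":0,"claw":5},{"x":-12,"y":-8.1,"z":-6,"ax":0,"ay":0,"az":0,"claw":5},{"x":-12,"y":-8.1,"z":-6,"ax":0,"ay":0,"az":0,"claw":5}]'
```

```text
clock: 15.3
ee_pos: [0.3889, -0.2091, 0.139]
orientation: [-0.276, 0.961, -0.0, 0.0]
ft_force: [-0.6, 0.6, -0.1]
finger_gap: 0.0501
grasp_force: 0.0
```

```bash
python3 -m inch '[{"x":-0.1,"y":0,"z":-3,"ax":0,"ay":0,"az":0,"claw":5},{"x":-0.1,"y":0,"z":-5.5,"ax":0,"ay":0,"az":0,"claw":5},{"x":-0.1,"y":0,"z":-6.6,"ax":0,"ay":0,"az":0,"claw":5},{"x":-0.1,"y":0,"z":-6.6,"ax":0,"ay":0,"az":0,"claw":5},{"x":-0.1,"y":0,"z":-6.6,"ax":0,"ay":0,"az":0,"claw":3.5},{"x":-0.1,"y":0,"z":-6.6,"ax":0,"ay":0,"az":0,"claw":2.6},{"x":-0.1,"y":0,"z":-6.6,"ax":0,"ay":0,"az":0,"claw":2.6},{"x":-0.1,"y":0,"z":-6.6,"ax":0,"ay":0,"az":0,"claw":2.6},{"x":-0.1,"y":0,"z":-5,"ax":0,"ay":0,"az":0,"claw":2.6},{"x":-0.1,"y":0,"z":-1,"ax":0,"ay":0,"az":0,"claw":2.6},{"x":-0.1,"y":0,"z":4.5,"ax":0,"ay":0,"az":0,"claw":2.6},{"x":-0.1,"y":0,"z":6.1,"ax":0,"ay":0,"az":0,"claw":2.6}]' 25
```

```text
clock: 16.8
ee_pos: [0.3882, -0.2095, 0.2026]
orientation: [-0.276, 0.961, -0.001, 0.003]
ft_force: [-0.1, 0.8, -2.5]
finger_gap: 0.0327
grasp_force: 25.0
```

```bash
python3 -m inch '[{"x":4,"y":0.3,"z":0,"ax":0,"ay":0,"az":0,"claw":2.6},{"x":9,"y":0.6,"z":0,"ax":0,"ay":0,"az":0,"claw":2.6},{"x":14,"y":0.9,"z":0,"ax":0,"ay":0,"az":0,"claw":2.6},{"x":16.4,"y":0.9,"z":0,"ax":0,"ay":0,"az":0,"claw":2.6},{"x":16.4,"y":0.9,"z":0,"ax":0,"ay":0,"az":0,"claw":2.6},{"x":16.4,"y":0.9,"z":-3,"ax":0,"ay":0,"az":0,"claw":2.6},{"x":16.4,"y":0.9,"z":-6,"ax":0,"ay":0,"az":0,"claw":2.6},{"x":16.4,"y":0.9,"z":-8,"ax":0,"ay":0,"az":0,"claw":2.6},{"x":16.4,"y":0.9,"z":-8,"ax":0,"ay":0,"az":0,"claw":2.6},{"x":16.4,"y":0.9,"z":-8,"ax":0,"ay":0,"az":0,"claw":2.6}]'
python3 - <<'E'
from h import *
a=viewer.snapshot("scene");b=viewer.snapshot("side")
im=np.hstack([x[90:290,150:360,::-1] for x in (a,b)])
cv2.imwrite('pics/f.png',cv2.resize(im,None,fx=1.9,fy=1.9,interpolation=cv2.INTER_CUBIC))
t=r.get_state()['ee_pos'];print(t)
for n,o in(("scene",0),("side",210)):
  m=viewer.camera_model(n)
  for p in ((.552,-.2,.055),(.552,-.2,t[2]+.035)): print(n,(proj(m['camera_matrix'],m['extrinsics'],p)-[150-o,90])*1.9)
E
```

```text
clock: 18.05
ee_pos: [0.5507, -0.2004, 0.1205]
orientation: [-0.276, 0.961, -0.0, 0.001]
ft_force: [0.4, 0.6, -1.0]
finger_gap: 0.033
grasp_force: 25.0
[ 0.5511886  -0.20030781  0.12083715]
scene [219.22166491 159.95869474]
scene [220.15623912  91.7229342 ]
side [638.53382013 166.60352451]
side [641.36073828  91.76977602]
```

View pics/f.png

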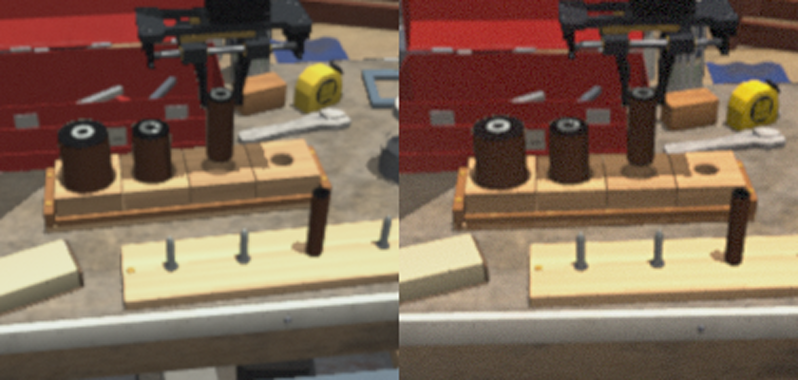

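Drums 62 and 48 are seated at (83,155) and (152,150). Drum_34's top at (221,93) is where predicted over its hole. Lowering it.

```bash
python3 -m inch '[{"x":0.1,"y":0,"z":-1.2,"ax":0,"ay":0,"az":0,"claw":2.6},{"x":0.1,"y":0,"z":-2.4,"ax":0,"ay":0,"az":0,"claw":2.6},{"x":0.1,"y":0,"z":-3.4,"ax":0,"ay":0,"az":0,"claw":2.6},{"x":0.1,"y":0,"z":-3.8,"ax":0,"ay":0,"az":0,"claw":2.6},{"x":0.1,"y":0,"z":-3.8,"ax":0,"ay":0,"az":0,"claw":2.6},{"x":0.1,"y":0,"z":-3.8,"ax":0,"ay":0,"az":0,"claw":2.6}]'
```

```text
clock: 18.9
ee_pos: [0.5517, -0.2002, 0.0813]
orientation: [-0.276, 0.961, -0.0, 0.0]
ft_force: [0.4, 0.3, -2.3]
finger_gap: 0.0333
grasp_force: 25.0
```

```bash
python3 -m inch '[{"x":0,"y":0,"z":-0.1,"ax":0,"ay":0,"az":0,"claw":2.6},{"x":0,"y":0,"z":-0.1,"ax":0,"ay":0,"az":0,"claw":4},{"x":0,"y":0,"z":-0.1,"ax":0,"ay":0,"az":0,"claw":4.6},{"x":0,"y":0,"z":-0.1,"ax":0,"ay":0,"az":0,"claw":4.6},{"x":0,"y":0,"z":-0.1,"ax":0,"ay":0,"az":0,"claw":4.6},{"x":0,"y":0,"z":2,"ax":0,"ay":0,"az":0,"claw":4.6},{"x":0,"y":0,"z":6,"ax":0,"ay":0,"az":0,"claw":4.6},{"x":0,"y":0,"z":11.8,"ax":0,"ay":0,"az":0,"claw":4.6},{"x":0,"y":0,"z":11.8,"ax":0,"ay":0,"az":0,"claw":4},{"x":0,"y":0,"z":11.8,"ax":0,"ay":0,"az":0,"claw":4}]'
```

```text
clock: 20.15
ee_pos: [0.5513, -0.1999, 0.1992]
orientation: [-0.276, 0.961, 0.0, 0.0]
ft_force: [-0.3, -0.0, -0.7]
finger_gap: 0.0407
grasp_force: 0.0
```

Drum_20 is at (.4763,-.3519), so dx -7.5 and dy -15.2.

```bash
python3 -m inch '[{"x":-2,"y":-4,"z":0,"ax":0,"ay":0,"az":0,"claw":4},{"x":-4.5,"y":-9,"z":0,"ax":0,"ay":0,"az":0,"claw":4},{"x":-6.5,"y":-13,"z":0,"ax":0,"ay":0,"az":0,"claw":4},{"x":-7.5,"y":-15.2,"z":0,"ax":0,"ay":0,"az":0,"claw":4},{"x":-7.5,"y":-15.2,"z":0,"ax":0,"ay":0,"az":0,"claw":4},{"x":-7.5,"y":-15.2,"z":-4,"ax":0,"ay":0,"az":0,"claw":4},{"x":-7.5,"y":-15.2,"z":-6,"ax":0,"ay":0,"az":0,"claw":4},{"x":-7.5,"y":-15.2,"z":-6,"ax":0,"ay":0,"az":0,"claw":4},{"x":-7.5,"y":-15.2,"z":-6,"ax":0,"ay":0,"az":0,"claw":4}]'
```

```text
clock: 21.28
ee_pos: [0.4773, -0.352, 0.14]
orientation: [-0.276, 0.961, -0.0, 0.0]
ft_force: [-0.2, -0.3, 0.5]
finger_gap: 0.0405
grasp_force: 0.0
```

```bash
python3 -m inch '[{"x":-0.1,"y":0,"z":-3,"ax":0,"ay":0,"az":0,"claw":4},{"x":-0.1,"y":0,"z":-5.5,"ax":0,"ay":0,"az":0,"claw":4},{"x":-0.1,"y":0,"z":-6.7,"ax":0,"ay":0,"az":0,"claw":4},{"x":-0.1,"y":0,"z":-6.7,"ax":0,"ay":0,"az":0,"claw":4},{"x":-0.1,"y":0,"z":-6.7,"ax":0,"ay":0,"az":0,"claw":2.5},{"x":-0.1,"y":0,"z":-6.7,"ax":0,"ay":0,"az":0,"claw":1.4},{"x":-0.1,"y":0,"z":-6.7,"ax":0,"ay":0,"az":0,"claw":1.4},{"x":-0.1,"y":0,"z":-6.7,"ax":0,"ay":0,"az":0,"claw":1.4},{"x":-0.1,"y":0,"z":-5,"ax":0,"ay":0,"az":0,"claw":1.4},{"x":-0.1,"y":0,"z":-1,"ax":0,"ay":0,"az":0,"claw":1.4},{"x":-0.1,"y":0,"z":4.5,"ax":0,"ay":0,"az":0,"claw":1.4},{"x":-0.1,"y":0,"z":6,"ax":0,"ay":0,"az":0,"claw":1.4}]' 20
```

```text
clock: 22.78
ee_pos: [0.4773, -0.3531, 0.2036]
orientation: [-0.276, 0.961, -0.003, 0.003]
ft_force: [-0.5, -0.3, -0.0]
finger_gap: 0.0188
grasp_force: 20.0
```

```bash
python3 -m inch '[{"x":4,"y":2.7,"z":0,"ax":0,"ay":0,"az":0,"claw":1.4},{"x":8,"y":5.4,"z":0,"ax":0,"ay":0,"az":0,"claw":1.4},{"x":11,"y":7.4,"z":0,"ax":0,"ay":0,"az":0,"claw":1.4},{"x":12,"y":8,"z":0,"ax":0,"ay":0,"az":0,"claw":1.4},{"x":12,"y":8,"z":0,"ax":0,"ay":0,"az":0,"claw":1.4},{"x":12,"y":8,"z":-3,"ax":0,"ay":0,"az":0,"claw":1.4},{"x":12,"y":8,"z":-6,"ax":0,"ay":0,"az":0,"claw":1.4},{"x":12,"y":8,"z":-8,"ax":0,"ay":0,"az":0,"claw":1.4},{"x":12,"y":8,"z":-8,"ax":0,"ay":0,"az":0,"claw":1.4},{"x":12,"y":8,"z":-8,"ax":0,"ay":0,"az":0,"claw":1.4}]'
python3 - <<'E'
from h import *
a=viewer.snapshot("scene");b=viewer.snapshot("side")
im=np.hstack([x[90:240,200:370,::-1] for x in (a,b)])
cv2.imwrite('pics/g.png',cv2.resize(im,None,fx=2.35,fy=2.35,interpolation=cv2.INTER_CUBIC))
t=r.get_state()['ee_pos'];print(t)
for n,o in(("scene",0),("side",170)):
  m=viewer.camera_model(n)
  for p in ((.596,-.2716,.065),(.596,-.2716,t[2]+.035)): print(n,(proj(m['camera_matrix'],m['extrinsics'],p)-[200-o,90])*2.35)
E
```

```text
clock: 24.02
ee_pos: [0.5956, -0.273, 0.1206]
orientation: [-0.275, 0.961, -0.001, 0.001]
ft_force: [-0.6, 0.2, -0.9]
finger_gap: 0.0191
grasp_force: 20.0
[ 0.59610638 -0.27271298  0.12099593]
scene [232.90774264 183.5496912 ]
scene [239.28624128 107.20203497]
side [662.96502313 195.13529972]
side [670.68068042 111.44956541]
```

View pics/g.png

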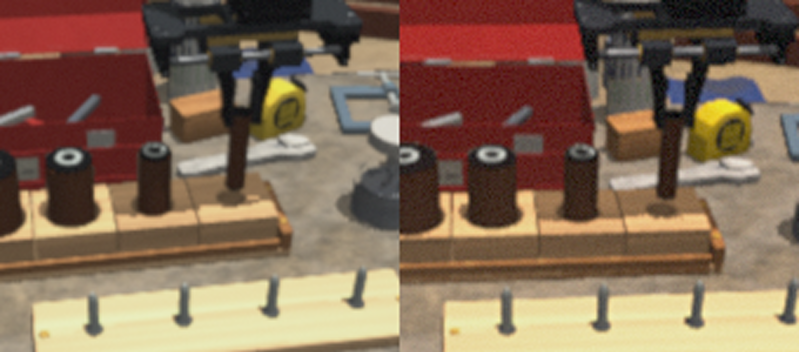

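Drum_34 is seated at (153,180). Drum_20's foot at (236,186) and (667,195) is about 3 mm too far right against the predicted (233,184) and (663,195). I shift it, come down to just above the mouth and look closely.

```bash
python3 -m inch '[{"x":-0.1,"y":0.2,"z":-0.5,"ax":0,"ay":0,"az":0,"claw":1.4},{"x":-0.1,"y":0.2,"z":-0.9,"ax":0,"ay":0,"az":0,"claw":1.4},{"x":-0.1,"y":0.2,"z":-0.9,"ax":0,"ay":0,"az":0,"claw":1.4},{"x":-0.1,"y":0.2,"z":-0.9,"ax":0,"ay":0,"az":0,"claw":1.4}]'
python3 - <<'E'
from h import *
a=viewer.snapshot("scene");b=viewer.snapshot("side")
im=np.hstack([x[140:205,y:y+70,::-1] for x,y in ((a,265),(b,278))])
cv2.imwrite('pics/i.png',cv2.resize(im,None,fx=5.7,fy=5.7,interpolation=cv2.INTER_CUBIC))
E
```

```text
clock: 24.62
ee_pos: [0.5947, -0.2701, 0.1104]
orientation: [-0.276, 0.961, -0.0, -0.0]
ft_force: [0.3, -0.5, -0.2]
finger_gap: 0.0194
grasp_force: 20.0
```

View pics/i.png

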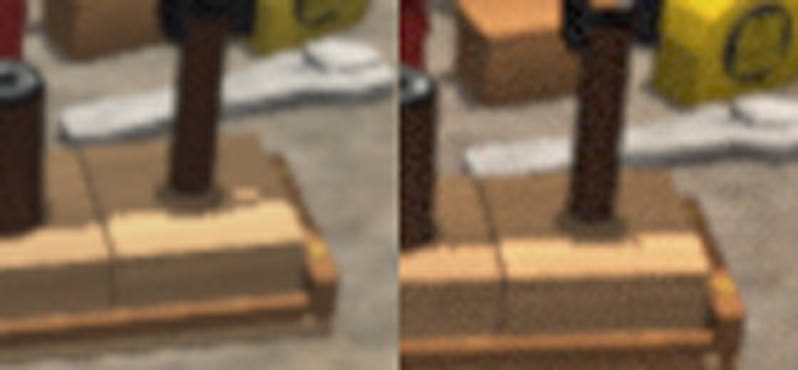

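The hole shows around the foot, with hole centres at about (190,190) and (592,222) and the foot at (192,190) and (595,215). It is centred, so I lower it.

```bash
python3 -m inch '[{"x":0,"y":0,"z":-0.8,"ax":0,"ay":0,"az":0,"claw":1.4},{"x":0,"y":0,"z":-1.6,"ax":0,"ay":0,"az":0,"claw":1.4},{"x":0,"y":0,"z":-2.4,"ax":0,"ay":0,"az":0,"claw":1.4},{"x":0,"y":0,"z":-2.8,"ax":0,"ay":0,"az":0,"claw":1.4},{"x":0,"y":0,"z":-2.9,"ax":0,"ay":0,"az":0,"claw":1.4},{"x":0,"y":0,"z":-2.9,"ax":0,"ay":0,"az":0,"claw":1.4}]'
```

```text
clock: 25.48
ee_pos: [0.5947, -0.2702, 0.0815]
orientation: [-0.276, 0.961, -0.0, 0.0]
ft_force: [-0.1, -0.9, -1.0]
finger_gap: 0.0189
grasp_force: 20.0
```

```bash
python3 -m inch '[{"x":0,"y":0,"z":-0.1,"ax":0,"ay":0,"az":0,"claw":1.4},{"x":0,"y":0,"z":-0.1,"ax":0,"ay":0,"az":0,"claw":2.4},{"x":0,"y":0,"z":-0.1,"ax":0,"ay":0,"az":0,"claw":3.4},{"x":0,"y":0,"z":-0.1,"ax":0,"ay":0,"az":0,"claw":3.6},{"x":0,"y":0,"z":-0.1,"ax":0,"ay":0,"az":0,"claw":3.6},{"x":0,"y":0,"z":2,"ax":0,"ay":0,"az":0,"claw":3.6},{"x":0,"y":0,"z":6,"ax":0,"ay":0,"az":0,"claw":3.6},{"x":0,"y":0,"z":11.8,"ax":0,"ay":0,"az":0,"claw":3.6},{"x":0,"y":0,"z":14,"ax":0,"ay":0,"az":0,"claw":3.6},{"x":0,"y":0,"z":14,"ax":0,"ay":0,"az":0,"claw":3.6}]'
python3 - <<'E'
from h import *
a=viewer.snapshot("scene");b=viewer.snapshot("side")
im=np.hstack([x[130:230,170:340,::-1] for x in (a,b)])
cv2.imwrite('pics/j.png',cv2.resize(im,None,fx=2.35,fy=2.35,interpolation=cv2.INTER_CUBIC))
for n,o in(("scene",0),("side",170)):
  m=viewer.camera_model(n)
  for p in ((.4642,-.0569),(.508,-.1285),(.552,-.2),(.596,-.2716)): print(n,np.round((proj(m['camera_matrix'],m['extrinsics'],(*p,.116))-[170-o,130])*2.35))
E
```

```text
clock: 26.72
ee_pos: [0.5956, -0.2704, 0.2238]
orientation: [-0.276, 0.961, -0.001, 0.002]
ft_force: [0.3, -0.1, -0.2]
finger_gap: 0.0361
grasp_force: 0.0
scene [56. 67.]
scene [141.  61.]
scene [225.  54.]
scene [307.  48.]
side [475.  61.]
side [563.  59.]
side [651.  57.]
side [738.  55.]
```

View pics/j.png

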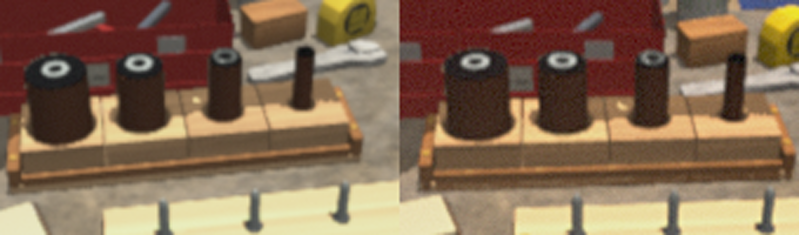

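The picture shows all four drums upright in their own holes. Their tops at (56,69), (140,64), (225,54) and (305,50) match the seated-height predictions of (56,67), (141,61), (225,54) and (307,48). The gripper is clear, so I hand in.

```bash
python3 -c "
from workcell import r
print(r.job_done())"
```

```text
the job is handed in; nothing more can be done
None
```

All four drums stand upright and fully seated in the holes bored for them; I handed the job in at about 27 s of the 88 s, but the hand-in did not report a verdict.

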